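# Hang the dipping basket in the rinse tank

## Task

Take the hook-on basket by its black grip tab and hang it inside the steel rinse tank, with its bent lip hooked over the rim of any one of the tank's four sides, the tray hanging upright inside and clear of the tank floor. Lower it right down onto the rim before you let go, keep the lock cylinder in the basket, and leave the other things on the bench where they are.

Things in the scene. Friction and masses are not known exactly. Their poses are not given: they have to be found in the camera images.
- tank: open-topped steel tank on rubber feet, fixed to the bench; outside 160 mm along its x, 140 mm along its y, 110 mm high from bench to rim; four plain walls 6 mm thick, rim level all round, inner floor 12 mm above the bench. Origin on the bench under its centre, z up. A brass drain cock sticks out 22 mm low on its -x side; nothing outside is higher than 50 mm but the walls
- tank_mouth (a point): centre of the tank's open mouth, at rim height (110 mm above the bench); axes as the tank's
- basket: loose hook-on basket of steel wire and sheet, 0.19 to 0.35 kg empty. Origin at the underside of its tray, in the middle; z up, +x towards its hook side. Tray 52 mm (x) by 84 mm (y), wire sides 36 mm high. On the +x side a back plate (x 26 to 29 mm, 84 mm wide) rises to z = 83 mm, where the lip bends outwards and down. Hung up, the tray bottom is 18 mm above the tank floor
- basket_grip (a point): grasp point of the basket's upright black grip tab: basket x = 27.5 mm, y = 0, z = 115 mm; axes as the basket's. The tab is 10 mm thick (along basket x), 40 mm wide (along y) and reaches from the lip's top (z = 83 mm) to z = 142 mm
- basket_slot (a point): middle of the lip's slot, on the underside of the lip's top strip: basket x = 35.5, y = 0, z = 80 mm. The lip, 84 mm wide, ends in a 3 mm leg (x 42 to 45 mm) hanging down to z = 61 mm; the slot between back plate and leg is 13 mm wide, open below and at both ends. Hung up, this point lies about on the middle of a wall's rim and the basket may lean up to 0.1 rad
- basket_tray (a point): middle of the basket's tray, 18 mm above its underside
- cylinder_center (a point): centre of the loose brass lock cylinder, 35 mm across and 30 mm high, that stands in the basket's tray
- follower_center (a point): centre of a plain round metal rod (plug follower), 100 mm long and 12 mm thick, lying between tank and basket; leave it alone
- padlock_center (a point): centre of a brass padlock, 68 x 42 x 17 mm, the nearer of two on the bench to the robot's left; leave it alone
- measure_center (a point): centre of a yellow and black tape measure, 34 x 72 x 58 mm, standing on the bench to the robot's right; leave it alone
Things that resemble listed ones, but are neither listed nor needed, are in the scene too. Leave any yellow look-alike of the basket alone.

How it is judged:
On the way:
1. the basket, still held by the fingers, is lowered into the tank until the underside of its lip is less than 12 mm above the rim (x of basket_tray in the frame of tank between -0.074 and 0.074 m and y of basket_tray in the frame of tank between -0.064 and 0.064 m and z of basket_slot in the frame of tank between 0.104 and 0.122 m and contact force between the fingers and basket above 0.5 N), for 0.1 s.
At the end, for the whole second after the job is handed in: the basket's tray is within the tank's walls, the underside of its lip lies on the rim (104 to 118 mm above the tank's underside), the basket stands within 0.2 rad of upright, bears on the tank and is at rest, and the lock cylinder is in its tray (x of basket_tray in the frame of tank between -0.074 and 0.074 m and y of basket_tray in the frame of tank between -0.064 and 0.064 m and z of basket_slot in the frame of tank between 0.104 and 0.118 m and angle between basket's own z axis and vertical below 0.2 rad and contact force between basket and tank above 0.3 N and linear speed of basket below 0.02 m/s and angular speed of basket below 0.1 rad/s and x of cylinder_center in the frame of basket between -0.03 and 0.03 m and y of cylinder_center in the frame of basket between -0.045 and 0.045 m and z of cylinder_center in the frame of basket between 0 and 0.045 m); the robot touches nothing.
It fails at once if the plug follower rod is moved by more than 30 mm (distance of follower_center from where it was at the start of the episode above 0.03 m).
It fails at once if the padlock is moved by more than 30 mm (distance of padlock_center from where it was at the start of the episode above 0.03 m).
It fails at once if the tape measure is moved by more than 30 mm (distance of measure_center from where it was at the start of the episode above 0.03 m).
It also fails if it takes over 42 s, if anything falls off the work surface, if the arm or the gripper's body presses on something with over 40 N, if the wrist force passes 120 N, or if a joint passes its speed limit or range.

## Robot

A 6-joint arm with a two-finger parallel gripper is mounted at the origin on a cart in front of the work surface, level with it; the furniture and walls round the work are solid. World frame = base frame: x ahead of the robot, y to its left, z up, the work surface at z = 0. Lengths are in m, angles in rad, forces in N, time in s.
With the tool pointing down it reaches from about 0.225 to 0.875 m from the base axis. Payload 3.4 kg.
Tool frame: the origin (TCP) lies at the very end of the fingers, on their centre line; the grasp point (between the pads) lies 19 mm behind it; z points along the fingers, y is the line along which they close (so a half turn about z gives the same grasp; the last joint's range is limited). The gripper opens to 85 mm and grips with 20 to 120 N. Pads are 22 mm wide; open, the fingers measure 114 mm over their backs; the gripper's body (76 mm by 85 mm) begins 54 mm behind the grasp point. The pads swing forward as they close: fully open they stand 13 mm farther back than shut.
Start: joints at [0.988, 0.276, 1.505, -0, 1.361, -0.121], TCP at [0.256, 0.515, 0.231] pointing down, gripper open.
Joint ranges: [-2.89, 2.89], [-0.75, 2.08], [0.22, 2.7], [-1.18, 4.32], [0.11, 2.71], [-2.7, 2.7]. Speed limits (rad/s): [2.57, 2.57, 3.14, 3.14, 3.14, 3.14].

## Interface

Orientations are given as [roll, pitch, yaw] about the fixed x, y, z axes, in that order (R = Rz(yaw) Ry(pitch) Rx(roll)).
In Python, from rig import arm gives the robot as it stands.
- The arm moves only by the shell command python3 -m creep 'ROWS'. ROWS is JSON, a list of rows, each a list of 7 numbers: the shift along the tool's x, y, z scaled (see below), then the turn, a rotation vector about the tool's x, y, z scaled (see below), then the opening, from 0 (shut) to 1 (fully open). A call has 1 to 5 rows; each row shifts and turns the commanded pose from where the row before left it, along the tool's axes as they then stand; what a row does not reach is not made up. The controller multiplies each number of a shift by 0.4 m and each number of a turn by 45 degrees. A row lasts 1/12 s, in which the tool goes at most 41.7 mm and 7.16 degrees, less where a joint would pass 70% of its speed; a pose out of reach is approached as far as the arm can. A call with a number of a shift or a turn outside -1 to 1 is refused whole. A call with a gripper value outside its range is refused whole. The fingers move at their own pace and stop on an object; the grip force is fixed at half the most. Time passes only in rows, so rows that do not move let the fingers close. It gives the time, the measured TCP pose, the force, the opening and the grip force at its end, in the units of the state.
- arm.get_state(): the state, without advancing time (a new reading comes with each control period).
- arm.get_image(name): name is "scene" or "top" or "wrist"; returns the picture (384x512x3 uint8, blue, green, red); there is no depth.
- arm.calibration(name): a dict with "vertical_fov" (degrees; the focal length in pixels is half the picture's height over the tangent of half this angle, whatever the lens; pixels are square), "cx", "cy" (the principal point, pixels), "k1" (the pictures are not rectified: a ray, as slopes to the right and down, at radius r is drawn at 1 + k1 r^2 times it, then the intrinsics apply), "extrinsics" (4x4, takes a point from camera to world coordinates); the wrist camera has in their place "tool_from_camera" (4x4, takes a point from camera to tool coordinates, whose origin is the TCP and whose axes are the flange's). Camera axes: x right, y down, z forward; pixel columns grow to the right and rows downward; lengths in m; the calibration is good to about 2 mm. A picture is of the moment at which its call begins: read the wrist's pose just before it. calibration takes no time and is no camera call.
- arm.sign_off(): hands the job in; it is judged then, once.
Trained networks look in the newest picture that a camera, given by its name, has taken for a name from the list of things; names that differ only in an ending like _2 or _b are one class to them, and where a whole thing is asked for, a point or a joint stands for the part that bears it (a point fixed in the world has none). Each returns a list of dicts, best first, with "confidence" (0 to 1); they miss things now and then, are a little off and sometimes report something else, mostly with a low value. They report only what shows in the picture. A call takes as long as a camera call. They do not tell look-alikes from the thing itself.
- arm.regions_of(target, camera): "region" (384x512 bool, what is visible of it) and "extent" ([centre column, centre row, width, height] in pixels, round what is visible of it).
The state is a dict: "time_s": time; "q": joint angles; "qd": joint speeds; "tau": joint torques, N m; "ee_pos": TCP position; "tool_rot": TCP orientation; "ft_force": force on the tool from outside, world axes, zero at the start; "ft_torque": the same for the moment, N m; "width": opening from 0.0 (shut) to 1.0 (fully open); "finger_force": force on a finger pad.
Only numpy, scipy, OpenCV 4.12 (cv2) and the standard library are available. Lean on these libraries where they do the work, as an engineer would, in place of code of your own. Each camera call takes 0.05 s, during which the arm holds its last target. There are 200 camera calls.

## Working session

There is one attempt and no reset: what is moved stays moved. The work goes in short steps, Python scripts to look and compute and a shell command to move; the robot and the scene stay as the last step left them, time stands still between calls to the robot, and variables do not carry over. Pictures are saved under pics/ and viewed, at most 10 in all, crops included, and the job is handed in when it is done.

```bash
mkdir -p pics; cat > h.py <<'E'
import numpy as np, cv2
from rig import arm
from scipy.spatial.transform import Rotation as R
def intr(c):
    f=192/np.tan(np.radians(c["vertical_fov"])/2); return f,c["cx"],c["cy"],c["k1"]
def ext(name,st=None):
    c=arm.calibration(name)
    if "extrinsics" in c: return np.array(c["extrinsics"])
    T=np.eye(4); T[:3,:3]=R.from_euler('xyz',st["tool_rot"]).as_matrix(); T[:3,3]=st["ee_pos"]
    return T@np.array(c["tool_from_camera"])
def proj(P,name,st=None):
    f,cx,cy,k=intr(arm.calibration(name)); E=np.linalg.inv(ext(name,st))
    p=np.atleast_2d(P)@E[:3,:3].T+E[:3,3]; s=p[:,:2]/p[:,2:]; s=s*(1+k*(s**2).sum(1,keepdims=True))
    return s*f+[cx,cy]
def ray(uv,name,st=None):
    f,cx,cy,k=intr(arm.calibration(name)); E=ext(name,st)
    d=(np.atleast_2d(uv)-[cx,cy])/f; s=d.copy()
    for _ in range(20): s=d/(1+k*(s**2).sum(1,keepdims=True))
    return E[:3,3],np.c_[s,np.ones(len(s))]@E[:3,:3].T
def atz(uv,z,name,st=None):
    o,d=ray(uv,name,st); return o+d*((z-o[2])/d[:,2])[:,None]
E
python3 - <<'E'
from h import *
st=arm.get_state(); print({k:np.round(v,3) for k,v in st.items()})
ims=[]
for n in ("scene","top"):
    im=arm.get_image(n); cv2.imwrite(f"pics/{n}0.png",im)
    print(n,arm.calibration(n)["vertical_fov"],np.round(ext(n),2).tolist())
    for t in ("tank","basket","basket_grip","cylinder_center","follower_center"):
        for r in arm.regions_of(t,n)[:3]: print(n,t,round(r["confidence"],2),np.round(r["extent"]))
print(arm.calibration("wrist"))
E
```

```text
{'time_s': np.float64(0.0), 'q': array([ 0.988,  0.277,  1.506, -0.   ,  1.361, -0.121]), 'qd': array([ 0.   ,  0.   , -0.001,  0.   , -0.001,  0.001]), 'tau': array([ 3.0000e-03, -4.1677e+01, -2.4581e+01,  0.0000e+00,  1.1000e-02,
       -0.0000e+00]), 'ee_pos': array([0.256, 0.514, 0.23 ]), 'tool_rot': array([-3.14, -0.  ,  2.68]), 'ft_force': array([-0.016,  0.299, -0.377]), 'ft_torque': array([ 0.009, -0.045,  0.044]), 'finger_force': np.float64(0.0), 'width': np.float64(1.0)}
scene 57.59068145784673 [[0.49, -0.51, 0.71, -0.39], [-0.87, -0.29, 0.39, -0.44], [0.01, -0.81, -0.59, 0.8], [0.0, 0.0, 0.0, 1.0]]
scene tank 0.95 [302. 221.  64.  59.]
scene basket 0.94 [216. 188.  28.  34.]
scene basket 0.92 [189. 174.  23.  41.]
scene basket_grip 0.83 [188. 176.  27.  39.]
scene basket_grip 0.65 [215. 193.  29.  39.]
scene cylinder_center 0.41 [222. 199.   5.   7.]
scene follower_center 0.43 [255. 219.  17.  21.]
top 48.34437031816548 [[-0.02, -0.99, 0.12, 0.28], [-1.0, 0.02, 0.02, -0.0], [-0.02, -0.12, -0.99, 1.45], [0.0, 0.0, 0.0, 1.0]]
top tank 0.94 [306. 182.  61.  64.]
top tank 0.2 [206. 184.  33.  22.]
top tank 0.2 [257. 185.   8.  25.]
top basket 0.97 [163. 178.  32.  31.]
top basket 0.66 [207. 183.  33.  27.]
top basket_grip 0.87 [205. 185.  33.  24.]
top basket_grip 0.61 [164. 180.  31.  29.]
top follower_center 0.56 [258. 182.   3.  16.]
{'vertical_fov': 62.05083890548976, 'cx': 257.2427703450901, 'cy': 191.48763801518894, 'k1': -0.05233278410419243, 'tool_from_camera': array([[ 1.08787724e-04, -9.45878971e-01, -3.24519584e-01,
         8.43840833e-02],
       [ 9.99999160e-01, -3.16244014e-04,  1.25698483e-03,
        -1.31706042e-03],
       [-1.29158290e-03, -3.24519448e-01,  9.45878142e-01,
        -1.42885163e-01],
       [ 0.00000000e+00,  0.00000000e+00,  0.00000000e+00,
         1.00000000e+00]])}
```

View pics/scene0.png

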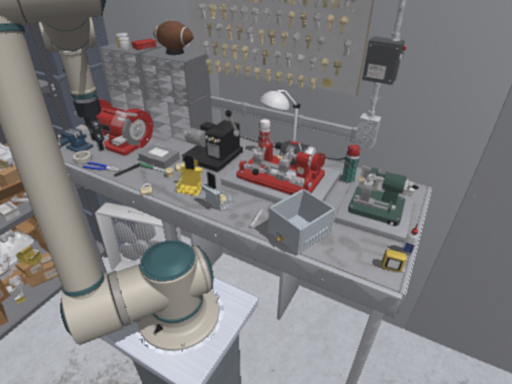

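View pics/top0.png

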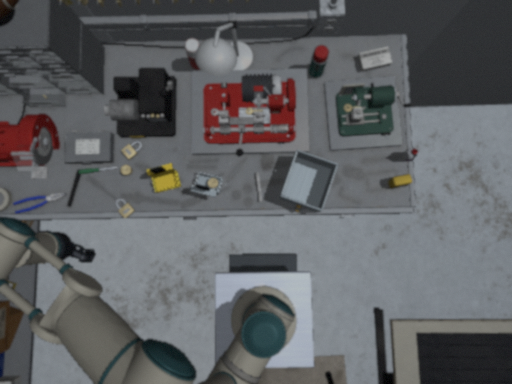

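The scene view shows the grey basket at (215,190), the yellow look-alike at (189,178), the tank at (302,221) and the rod at (258,217). In the top view the grey basket is at (207,184), the yellow one at (163,178), the tank at (306,182) and the rod at (258,185).

```bash
cat >> h.py <<'E'
def go(target,yaw=None):
    st=arm.get_state(); M=R.from_euler('xyz',st["tool_rot"]).as_matrix()
    d=M.T@(np.array(target)-st["ee_pos"]); print("tool shift units",np.round(d/0.4,4),"m",np.round(d,4),"steps",np.linalg.norm(d)/0.0417)
    if yaw is not None:
        rv=R.from_matrix(M.T@R.from_euler('xyz',[np.pi,0,yaw]).as_matrix()).as_rotvec(degrees=True)
        print("turn units",np.round(rv/45,4),"deg",np.round(rv,2))
E
python3 - <<'E'
from h import *
print(atz([[207,184]],0.03,"top"),atz([[306,182]],0.06,"top"),atz([[258,185]],0.006,"top"))
im=cv2.imread("pics/top0.png"); c=cv2.resize(im[140:220,140:345],None,fx=3.9,fy=3.9,interpolation=cv2.INTER_CUBIC); cv2.imwrite("pics/tc.png",c)
E
```

```text
[[0.4449822  0.17878905 0.03      ]] [[ 0.44158689 -0.14874748  0.06      ]] [[0.44076189 0.00835145 0.006     ]]
```

View pics/tc.png

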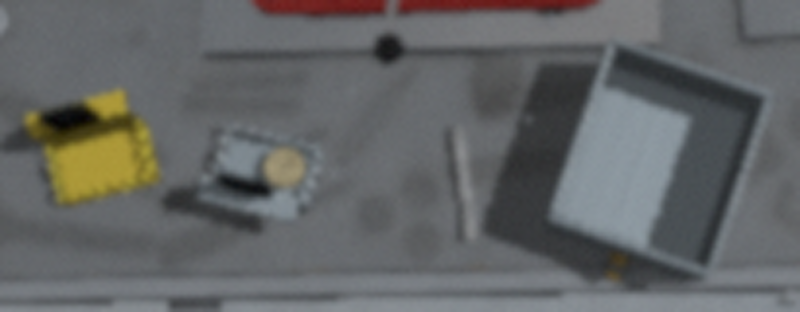

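```bash
python3 - <<'E'
from h import *
p=atz([[202.8,188]],0.135,"top")[0]; print(p); go([p[0],p[1]+0.0,0.27],1.34)
E
```

```text
[0.42088121 0.17841419 0.135     ]
tool shift units [-0.7433 -0.5694 -0.0967] m [-0.2973 -0.2278 -0.0387] steps 9.029240532004177
turn units [ 1.0000e-04 -1.0000e-04  1.7059e+00] deg [ 1.000e-02 -0.000e+00  7.677e+01]
```

```bash
for i in 1 2; do python3 -m creep '[[-0.0743,-0.057,-0.0097,0,0,0,1],[-0.0743,-0.057,-0.0097,0,0,0,1],[-0.0743,-0.057,-0.0097,0,0,0,1],[-0.0743,-0.057,-0.0097,0,0,0,1],[-0.0743,-0.057,-0.0097,0,0,0,1]]'; done; for i in 1 2; do python3 -m creep '[[0,0,0,0,0,0.155,1],[0,0,0,0,0,0.155,1],[0,0,0,0,0,0.155,1],[0,0,0,0,0,0.155,1],[0,0,0,0,0,0.155,1]]'; done; python3 -m creep '[[0,0,0,0,0,0.155,1],[0,0,0,0,0,0,1],[0,0,0,0,0,0,1]]'
python3 - <<'E'
from h import *
st=arm.get_state(); im=arm.get_image("wrist"); cv2.imwrite("pics/w1.png",im)
print(st["ee_pos"],st["tool_rot"])
for t in ("basket","basket_grip","cylinder_center"):
    for r in arm.regions_of(t,"wrist")[:2]: print(t,round(r["confidence"],2),np.round(r["extent"]))
E
```

```text
time_s: 1.02
ee_pos: [0.3388, 0.345, 0.251]
tool_rot: [3.141, 0.0, 2.681]
ft_force: [0.5, -0.2, -0.5]
width: 1.003
finger_force: 0.0
time_s: 1.43
ee_pos: [0.4211, 0.1766, 0.2706]
tool_rot: [3.141, 0.001, 2.68]
ft_force: [0.3, -0.1, 0.3]
width: 1.001
finger_force: 0.0
time_s: 1.85
ee_pos: [0.4208, 0.178, 0.2702]
tool_rot: [3.141, -0.0, 2.064]
ft_force: [0.2, 0.3, -0.7]
width: 0.996
finger_force: 0.0
time_s: 2.27
ee_pos: [0.4207, 0.1782, 0.2703]
tool_rot: [3.141, -0.0, 1.456]
ft_force: [0.2, 0.2, -0.2]
width: 0.999
finger_force: 0.0
time_s: 2.52
ee_pos: [0.4207, 0.1783, 0.2702]
tool_rot: [3.141, -0.0, 1.344]
ft_force: [0.5, -0.3, -0.2]
width: 1.001
finger_force: 0.0
[0.42066613 0.17825284 0.27018336] [ 3.14144273e+00 -1.64062057e-04  1.34376992e+00]
basket 0.67 [274.  34. 102.  68.]
basket 0.6 [274. 154.  67.  86.]
basket_grip 0.76 [274.  34. 101.  68.]
basket_grip 0.72 [279. 154.  64.  81.]
cylinder_center 0.92 [285. 162.  27.  28.]
```

View pics/w1.png

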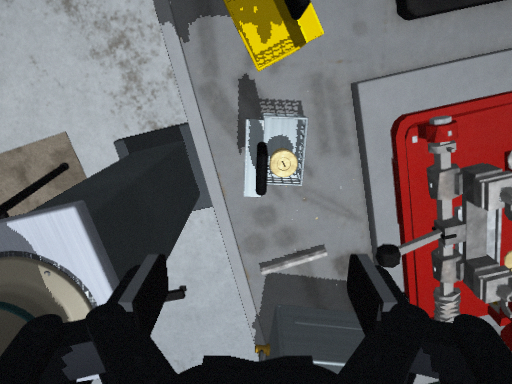

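The wrist view shows the grey basket's black tab at about (262,168), its lip to the left of it, the cylinder at (285,162) and the yellow look-alike at the top.

```bash
cat >> h.py <<'E'
def tab(im,st,box,thr=40,z=0.138):
    u0,u1,v0,v1=box; m=(im[v0:v1,u0:u1].max(2)<thr).astype(np.uint8)
    n,l,s,c=cv2.connectedComponentsWithStats(m); k=1+s[1:,4].argmax()
    v,u=np.where(l==k); W=atz(np.c_[u+u0,v+v0].astype(float),z,"wrist",st)[:,:2]
    ctr,sz,a=cv2.minAreaRect((W*1000).astype(np.float32)); 
    b=cv2.boxPoints((ctr,sz,a)); e=max([b[1]-b[0],b[2]-b[1]],key=np.linalg.norm)
    print("tab px bbox",s[k]+[u0,v0,0,0,0],"world mm",np.round(ctr,1),np.round(sz,1),"long dir yaw",np.arctan2(e[1],e[0])%np.pi)
E
python3 - <<'E'
from h import *
st=arm.get_state(); im=cv2.imread("pics/w1.png")
for t in (30,45): tab(im,st,(250,275,130,205),t,0.14)
cv2.imwrite("pics/w1c.png",cv2.resize(im[90:215,220:340],None,fx=4.5,fy=4.5,interpolation=cv2.INTER_CUBIC))
E
```

```text
tab px bbox [256 142  12  53 498] world mm [425.6 187.9] [47.4  9.1] long dir yaw 1.3050988
tab px bbox [256 142  12  53 532] world mm [425.9 187.9] [47.3  9.7] long dir yaw 1.3410047
```

View pics/w1c.png

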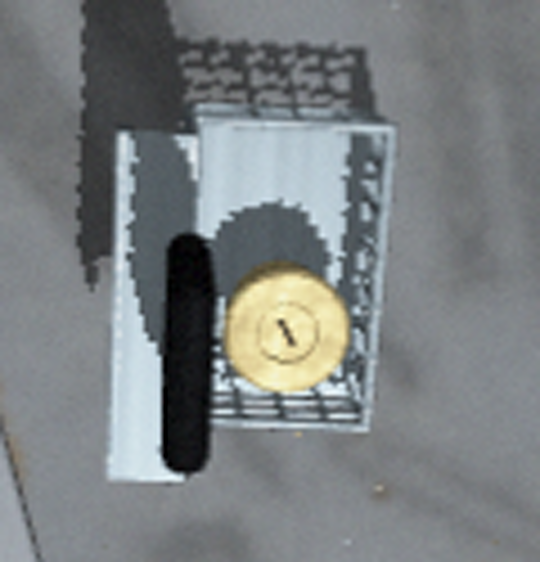

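```bash
python3 -m creep '[[-0.098,0.029,0,0,0,0,1],[-0.098,0.029,0,0,0,0,1],[-0.098,0.029,0,0,0,0,1],[-0.098,0.029,0,0,0,0,1]]'; python3 -m creep '[[-0.098,0.029,0,0,0,0,1],[-0.098,0.029,0,0,0,0,1],[-0.098,0.029,0,0,0,0,1],[-0.098,0.029,0,0,0,0,1],[0,0,0,0,0,0,1]]'; python3 -m creep '[[0,0,0,0,0,0,1],[0,0,0,0,0,0,1]]'
python3 - <<'E'
from h import *
st=arm.get_state(); im=arm.get_image("wrist"); cv2.imwrite("pics/w2.png",im)
import json; json.dump({k:np.array(st[k]).tolist() for k in("ee_pos","tool_rot")},open("st2.json","w"))
for r in arm.regions_of("tank","wrist")[:2]: print(round(r["confidence"],2),np.round(r["extent"]))
E
```

```text
time_s: 3.05
ee_pos: [0.4299, 0.0137, 0.2703]
tool_rot: [3.141, -0.0, 1.344]
ft_force: [0.2, 0.1, -0.6]
width: 0.998
finger_force: 0.0
time_s: 3.47
ee_pos: [0.4403, -0.1557, 0.27]
tool_rot: [3.14, 0.005, 1.335]
ft_force: [-0.4, -0.0, -0.6]
width: 1.003
finger_force: 0.0
time_s: 3.63
ee_pos: [0.4393, -0.148, 0.2699]
tool_rot: [-3.141, -0.001, 1.34]
ft_force: [-0.0, 0.4, -0.1]
width: 1.0
finger_force: 0.0
```

View pics/w2.png

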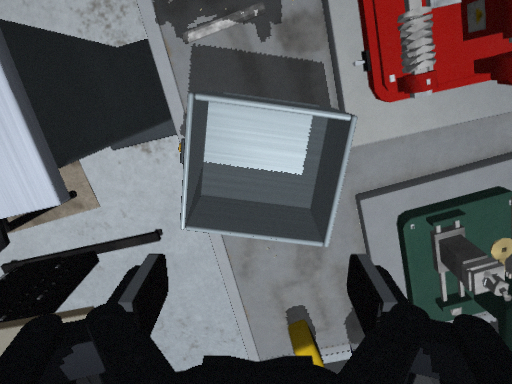

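The wrist view shows the tank's whole rim, with outer corners at about (189,94), (356,116), (328,245) and (182,229). The brass cock is at (182,150), on the left (robot) side.

```bash
python3 - <<'E'
from h import *
import json
from scipy.optimize import least_squares
st=json.load(open("st2.json"))
uv=np.array([[188,94],[356,116],[328,246],[181,229]],float)
im=cv2.cvtColor(cv2.imread("pics/w2.png"),cv2.COLOR_BGR2GRAY)
W=atz(uv,0.11,"wrist",st); print(W.round(4), [np.linalg.norm(W[i]-W[(i+1)%4]).round(4) for i in range(4)])
P=np.array([[-80,70],[80,70],[80,-70],[-80,-70]])/1000
f=lambda p:(proj(np.c_[P@R.from_euler('z',p[2]).as_matrix()[:2,:2].T+p[:2],np.full(4,.11)],"wrist",st)-uv).ravel()
s=least_squares(f,[.44,-.15,-.3]); x,y,a=s.x; print(s.x,f(s.x).round(1))
c,si=np.cos(a),np.sin(a); 
# slot at tank (-77,0); tab centre 8mm toward tank centre
tb=np.array([x+c*(-.069),y+si*(-.069)]); print("tab target",tb,"tool yaw",a+np.pi/2)
o=P+0; 
print("now"); go([.425,.184,.25],1.315)
E
```

```text
[[ 0.3934 -0.0619  0.11  ]
 [ 0.5404 -0.1165  0.11  ]
 [ 0.4931 -0.2451  0.11  ]
 [ 0.3463 -0.1901  0.11  ]] [np.float64(0.1568), np.float64(0.137), np.float64(0.1568), np.float64(0.1366)]
[ 0.44317355 -0.15390514 -0.35494148] [-1.4 -1.3  2.2 -0.9  1.   1.7 -1.8  1.9]
tab target [ 0.37847454 -0.12992519] tool yaw 1.2158548501806143
now
tool shift units [ 0.7979 -0.2222  0.0508] m [ 0.3192 -0.0889  0.0203] steps 7.960056421536634
turn units [-0.0005 -0.0009  0.035 ] deg [-0.02 -0.04  1.57]
```

```bash
python3 -m creep '[[0.0998,-0.0278,0.006,0,0,0.035,1],[0.0998,-0.0278,0.006,0,0,0,1],[0.0998,-0.0278,0.006,0,0,0,1],[0.0998,-0.0278,0.006,0,0,0,1]]'; python3 -m creep '[[0.0998,-0.0278,0.006,0,0,0,1],[0.0998,-0.0278,0.006,0,0,0,1],[0.0998,-0.0278,0.006,0,0,0,1],[0.0998,-0.0278,0.006,0,0,0,1],[0,0,0,0,0,0,1]]'; python3 -m creep '[[0,0,0,0,0,0,1],[0,0,0,0,0,0,1]]'
python3 - <<'E'
from h import *
st=arm.get_state(); im=arm.get_image("wrist"); cv2.imwrite("pics/w3.png",im)
rs=arm.regions_of("basket_grip","wrist"); print([(round(r["confidence"],2),np.round(r["extent"])) for r in rs[:2]])
pu,pv=proj([[.425,.184,.142]],"wrist",st)[0]; print(pu,pv)
tab(im,st,(int(pu)-20,int(pu)+20,int(pv)-45,int(pv)+45),40,0.142)
go([.425,.184,.096],1.315)
E
```

```text
time_s: 4.07
ee_pos: [0.4352, 0.0204, 0.2607]
tool_rot: [3.141, -0.001, 1.315]
ft_force: [0.9, 0.3, -0.5]
width: 0.996
finger_force: 0.0
time_s: 4.48
ee_pos: [0.4316, 0.1916, 0.2508]
tool_rot: [-3.14, -0.005, 1.324]
ft_force: [1.2, -0.2, -0.5]
width: 1.001
finger_force: 0.0
time_s: 4.65
ee_pos: [0.4328, 0.1839, 0.251]
tool_rot: [3.141, 0.001, 1.317]
ft_force: [-0.1, -0.1, -0.2]
width: 1.0
finger_force: 0.0
[(0.89, array([260.,  38., 104.,  74.])), (0.77, array([268., 168.,  65.,  92.]))]
249.18494667149716 189.5174298537646
tab px bbox [244 154  12  58 593] world mm [426.6 189.1] [49.4  9. ] long dir yaw 1.3033651
tool shift units [-0.0015 -0.0214  0.3876] m [-0.0006 -0.0086  0.155 ] steps 3.723883777751909
turn units [ 0.0004  0.0007 -0.0026] deg [ 0.02  0.03 -0.12]
```

```bash
python3 -m creep '[[0,-0.018,0.06,0,0,0,1],[0,0,0.08,0,0,0,1],[0,0,0.08,0,0,0,1],[0,0,0.08,0,0,0,1],[0,0,0.05,0,0,0,1]]'; python3 -m creep '[[0,0,0.032,0,0,0,1],[0,0,0,0,0,0,1],[0,0,0,0,0,0,1]]'; for i in 1 2 3; do python3 -m creep '[[0,0,0,0,0,0,0],[0,0,0,0,0,0,0],[0,0,0,0,0,0,0],[0,0,0,0,0,0,0],[0,0,0,0,0,0,0]]'; done
```

```text
time_s: 5.17
ee_pos: [0.4253, 0.1829, 0.1086]
tool_rot: [-3.139, 0.002, 1.31]
ft_force: [-0.6, 0.1, -0.4]
width: 1.0
finger_force: 0.0
time_s: 5.42
ee_pos: [0.4269, 0.1838, 0.098]
tool_rot: [-3.141, 0.001, 1.311]
ft_force: [-1.5, 0.2, 0.0]
width: 1.0
finger_force: 0.0
time_s: 5.83
ee_pos: [0.4271, 0.1852, 0.0987]
tool_rot: [3.14, -0.001, 1.313]
ft_force: [-0.2, 0.9, 0.6]
width: 0.301
finger_force: 0.0
time_s: 6.25
ee_pos: [0.4267, 0.1851, 0.0983]
tool_rot: [-3.142, -0.0, 1.313]
ft_force: [-1.7, 0.3, 3.2]
width: 0.11
finger_force: 60.4
time_s: 6.67
ee_pos: [0.4267, 0.1851, 0.0983]
tool_rot: [-3.142, -0.0, 1.313]
ft_force: [-2.0, 1.2, 5.4]
width: 0.11
finger_force: 60.6
```

```bash
python3 -m creep '[[0,0,-0.01,0,0,0,0],[0,0,-0.02,0,0,0,0],[0,0,-0.03,0,0,0,0],[0,0,-0.04,0,0,0,0],[0,0,-0.05,0,0,0,0]]';  python3 -m creep '[[0,0,-0.06,0,0,0,0],[0,0,-0.06,0,0,0,0],[0,0,-0.05,0,0,0,0],[0,0,-0.04,0,0,0,0],[0,0,-0.03,0,0,0,0]]'; python3 -m creep '[[0,0,-0.01,0,0,0,0],[0,0,0,0,0,0,0]]'
python3 - <<'E'
from h import *
go([.3785,-.130,.26],1.216)
E
```

```text
time_s: 7.08
ee_pos: [0.4256, 0.1846, 0.1576]
tool_rot: [-3.138, 0.002, 1.313]
ft_force: [0.5, 0.4, -3.6]
width: 0.108
finger_force: 59.4
time_s: 7.5
ee_pos: [0.427, 0.185, 0.2557]
tool_rot: [3.14, -0.001, 1.313]
ft_force: [0.1, 0.1, -4.8]
width: 0.107
finger_force: 59.4
time_s: 7.67
ee_pos: [0.4272, 0.1851, 0.2589]
tool_rot: [3.14, -0.001, 1.313]
ft_force: [-0.3, 0.0, -3.2]
width: 0.105
finger_force: 59.5
tool shift units [-0.7928  0.0831 -0.0034] m [-0.3171  0.0333 -0.0014] steps 7.646290861126651
turn units [ 0.002  -0.0013  0.1236] deg [ 0.09 -0.06  5.56]
```

```bash
python3 -m creep '[[-0.02,0.002,0,0,0,0,0],[-0.04,0.004,0,0,0,0,0],[-0.05,0.005,0,0,0,0,0],[-0.06,0.0063,0,0,0,0,0],[-0.06,0.0063,0,0,0,0,0]]'; python3 -m creep '[[-0.06,0.0063,0,0,0,0,0],[-0.06,0.0063,0,0,0,0,0],[-0.06,0.0063,0,0,0,0,0],[-0.06,0.0063,0,0,0,0,0],[-0.06,0.0063,0,0,0,0,0]]'; python3 -m creep '[[-0.06,0.0063,0,0,0,0,0],[-0.06,0.0063,0,0,0,0,0],[-0.06,0.0063,0,0,0,0,0],[-0.05,0.005,0,0,0,0,0],[-0.03,0.003,0,0,0,0,0]]'; python3 -m creep '[[0,0,0,0,0,0.03,0],[0,0,0,0,0,0.05,0],[0,0,0,0,0,0.04,0],[0,0,0,0,0,0,0],[0,0,0,0,0,0,0]]'
python3 - <<'E'
from h import *
st=arm.get_state(); im=arm.get_image("wrist"); cv2.imwrite("pics/w4.png",im)
cv2.imwrite("pics/s4.png",arm.get_image("scene"))
go([.3785,-.130,.26],1.216)
E
```

```text
time_s: 8.08
ee_pos: [0.411, 0.0924, 0.2566]
tool_rot: [-3.139, 0.002, 1.314]
ft_force: [-0.1, -0.2, -4.1]
width: 0.112
finger_force: 59.4
time_s: 8.5
ee_pos: [0.3924, -0.0269, 0.2567]
tool_rot: [-3.139, 0.0, 1.313]
ft_force: [0.5, -0.2, -3.7]
width: 0.11
finger_force: 59.4
time_s: 8.92
ee_pos: [0.3763, -0.131, 0.2567]
tool_rot: [-3.139, 0.001, 1.311]
ft_force: [1.2, -0.2, -3.0]
width: 0.109
finger_force: 59.4
time_s: 9.33
ee_pos: [0.3773, -0.1282, 0.2573]
tool_rot: [-3.14, -0.001, 1.22]
ft_force: [-1.1, 0.2, -3.7]
width: 0.107
finger_force: 59.4
tool shift units [-0.003   0.0034 -0.0059] m [-0.0012  0.0014 -0.0023] steps 0.0708352437184582
turn units [-0.0013 -0.0004  0.0049] deg [-0.06 -0.02  0.22]
```

View pics/w4.png

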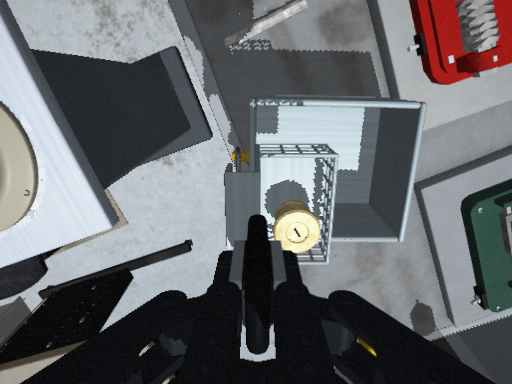

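The wrist view shows the held basket, with the cylinder in its tray, over the tank's left wall. Visible tank rim corners are (249,100), (426,102) and (406,241), and the lip's far corner is at about (225,171).

```bash
python3 - <<'E'
from h import *
st=arm.get_state()
x,y,a=.44317,-.15390,-.35494
Rz=lambda t:R.from_euler('z',t).as_matrix()
T=np.array([[-80,70,110],[80,70,110],[80,-70,110],[-74,64,110]])/1000
print("tank pred",proj(T@Rz(a).T+[x,y,0],"wrist",st).round(1).tolist(),"seen 249,100 / 426,102 / 406,241")
b=st["tool_rot"][2]+np.pi/2
B=np.array([[45,-42,82],[29,-42,82],[-26,-42,36],[-26,42,36]])/1000-[.0275,0,.0983]
print("basket pred",proj(B@Rz(b).T+st["ee_pos"],"wrist",st).round(1).tolist(),"seen 225,171 / 259,171 / 337,147 / 330,262")
im=cv2.imread("pics/w4.png"); cv2.imwrite("pics/w4c.png",cv2.resize(im[80:280,200:440],None,fx=3,fy=3,interpolation=cv2.INTER_CUBIC))
E
```

```text
tank pred [[247.6, 99.2], [426.9, 101.4], [403.8, 242.0], [254.4, 106.3]] seen 249,100 / 426,102 / 406,241
basket pred [[224.9, 165.7], [256.0, 165.7], [340.7, 148.5], [331.0, 261.2]] seen 225,171 / 259,171 / 337,147 / 330,262
```

View pics/w4c.png

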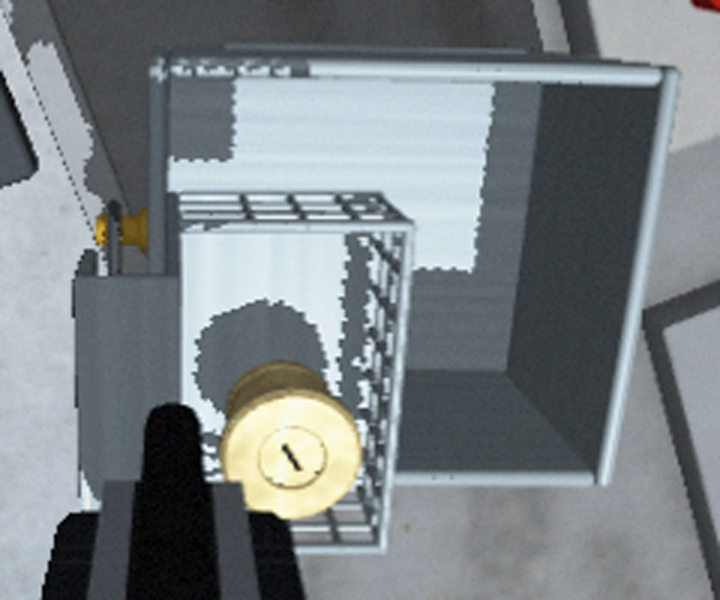

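```bash
python3 -m creep '[[0,0.006,0.02,0,0,0,0],[0,0,0.04,0,0,0,0],[0,0,0.05,0,0,0,0],[0,0,0.05,0,0,0,0],[0,0,0.05,0,0,0,0]]'; python3 -m creep '[[0,0,0.03,0,0,0,0],[0,0,0.015,0,0,0,0],[0,0,0,0,0,0,0],[0,0,0,0,0,0,0],[0,0,0,0,0,0,0]]'
python3 - <<'E'
from h import *
st=arm.get_state(); im=arm.get_image("wrist"); cv2.imwrite("pics/w5.png",im)
print(st["ee_pos"],st["ft_force"],st["ft_torque"]); go([.3785+.0009,-.130,.128],1.216)
cv2.imwrite("pics/w5c.png",cv2.resize(im[60:260,170:410],None,fx=3,fy=3,interpolation=cv2.INTER_CUBIC))
E
```

```text
time_s: 9.85
ee_pos: [0.3802, -0.1295, 0.1728]
tool_rot: [3.141, -0.0, 1.22]
ft_force: [-0.2, -0.2, -4.2]
width: 0.109
finger_force: 59.4
time_s: 10.27
ee_pos: [0.3811, -0.1301, 0.1568]
tool_rot: [3.14, 0.0, 1.219]
ft_force: [0.1, -0.5, -3.5]
width: 0.109
finger_force: 59.4
[ 0.38110816 -0.13010324  0.15684795] [ 0.14228559 -0.51682062 -3.48358553] [-0.01268985  0.03593301 -0.04251088]
tool shift units [-0.0012 -0.0043  0.0725] m [-0.0005 -0.0017  0.029 ] steps 0.6963978072884164
turn units [0.003  0.0003 0.004 ] deg [0.13 0.02 0.18]
```

View pics/w5c.png

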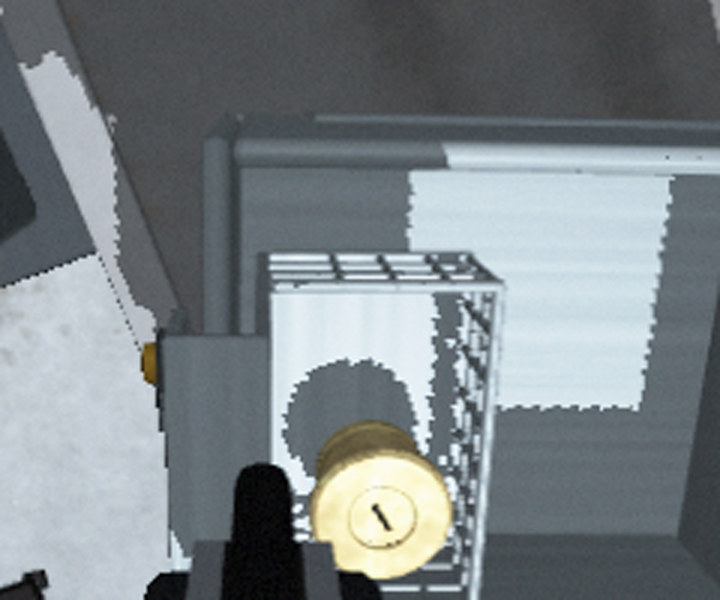

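The crop shows the rim of the left wall at crop columns 205–235 and the lip from 162 to 270 straddling it. The basket is square to the wall, with the cylinder in its tray.

```bash
python3 - <<'E'
from h import *
st=arm.get_state(); M=R.from_euler('xyz',st["tool_rot"]).as_matrix()
q=lambda c,r,z:((atz([[170+c/3,60+r/3]],z,"wrist",st)[0]-st["ee_pos"])@M*1000).round(1)
print("rim out/in",q(205,240,.11),q(237,240,.11),"out lower",q(205,320,.11),"lip out",q(162,337,.1405),q(270,337,.1405))
E
```

```text
rim out/in [ 50.  -12.1  46.9] [50.  -5.8 47. ] out lower [ 33.6 -12.4  47. ] lip out [ 38.4 -18.1  16.4] [38.4  0.6 16.5]
```

```bash
python3 -m creep '[[0,-0.001,0.015,0,0,0,0],[0,0,0.015,0,0,0,0],[0,0,0.015,0,0,0,0],[0,0,0.012,0,0,0,0],[0,0,0.007,0,0,0,0]]'; python3 -m creep '[[0,0,0,0,0,0,0],[0,0,0,0,0,0,0],[0,0,0,0,0,0,0]]'
```

```text
time_s: 10.73
ee_pos: [0.3793, -0.1293, 0.1296]
tool_rot: [-3.14, -0.0, 1.219]
ft_force: [0.5, -0.0, -4.3]
width: 0.108
finger_force: 59.4
time_s: 10.98
ee_pos: [0.3801, -0.1297, 0.1306]
tool_rot: [3.141, -0.0, 1.219]
ft_force: [-0.3, -0.2, -3.7]
width: 0.109
finger_force: 59.4
```

```bash
python3 -m creep '[[0,0,0.004,0,0,0,0],[0,0,0,0,0,0,0],[0,0,0,0,0,0,0]]'; python3 -m creep '[[0,0,0.003,0,0,0,0],[0,0,0,0,0,0,0],[0,0,0,0,0,0,0]]'
```

```text
time_s: 11.23
ee_pos: [0.3799, -0.1296, 0.129]
tool_rot: [3.141, -0.0, 1.219]
ft_force: [0.4, -0.6, -3.5]
width: 0.11
finger_force: 59.4
time_s: 11.48
ee_pos: [0.3801, -0.1297, 0.1283]
tool_rot: [3.141, 0.0, 1.219]
ft_force: [-1.6, -0.5, 3.5]
width: 0.111
finger_force: 60.4
```

```bash
python3 -m creep '[[0,0,0,0,0,0,0.3],[0,0,0,0,0,0,0.5],[0,0,0,0,0,0,0.7],[0,0,0,0,0,0,0.8],[0,0,0,0,0,0,0.8]]';  python3 -m creep '[[0,0,0,0,0,0,0.8],[0,0,0,0,0,0,0.8],[0,0,-0.02,0,0,0,0.8],[0,0,-0.04,0,0,0,0.8],[0,0,-0.06,0,0,0,0.8]]'; python3 -m creep '[[0,0,-0.08,0,0,0,0.8],[0,0,-0.08,0,0,0,0.8],[0,0,-0.06,0,0,0,0.8],[0,0,0,0,0,0,0.8],[0,0,0,0,0,0,0.8]]'
python3 - <<'E'
from h import *
im=arm.get_image("wrist"); cv2.imwrite("pics/w6.png",im)
E
```

```text
time_s: 11.9
ee_pos: [0.38, -0.1297, 0.1277]
tool_rot: [3.141, -0.0, 1.219]
ft_force: [-0.3, 0.1, 0.8]
width: 0.792
finger_force: 0.0
time_s: 12.32
ee_pos: [0.3785, -0.1288, 0.1752]
tool_rot: [-3.137, -0.001, 1.219]
ft_force: [0.4, -0.2, -0.4]
width: 0.801
finger_force: 0.0
time_s: 12.73
ee_pos: [0.3806, -0.13, 0.2654]
tool_rot: [3.138, 0.001, 1.219]
ft_force: [-0.4, 0.6, -0.5]
width: 0.799
finger_force: 0.0
```

View pics/w6.png

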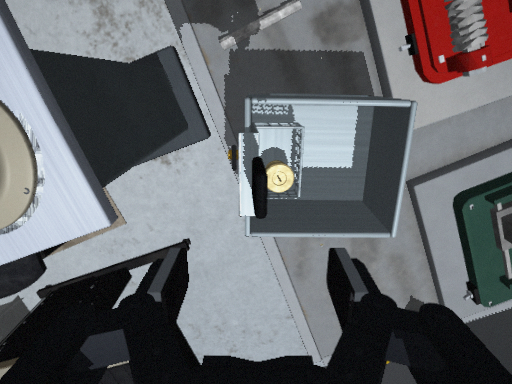

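The basket hangs on the left wall of the tank. Its lip spans (238–258, 133–216) over the rim, the tab at (261,187) is upright, the cylinder is in the tray at (279,178), and the gripper is clear.

```bash
python3 -m creep '[[0,0,0,0,0,0,0.8],[0,0,0,0,0,0,0.8],[0,0,0,0,0,0,0.8],[0,0,0,0,0,0,0.8],[0,0,0,0,0,0,0.8]]' | head -1; python3 -c "from rig import arm; print(arm.sign_off())"
```

```text
time_s: 13.2
the job is handed in; nothing more can be done
None
```

The basket is hanging over the tank's robot-side (-x) wall with the lock cylinder still in its tray, the gripper is clear, and I handed the job in at about 13 s without seeing a verdict.

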